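Find the power adapter that rattles and hold it out

ROBOT

A 6-joint arm with a two-finger parallel gripper is mounted at the origin on the work surface. World frame = base frame: x ahead of the robot, y to its left, z up, the work surface at z = 0. Lengths are in m, angles in rad, forces in N, time in s.
With the tool pointing down it reaches from about 0.275 to 1 m from the base axis. Payload 8.4 kg.
Tool frame: the origin (TCP) lies on the centre line of the jaws, within the pads' length; the fingertips stand 17 mm ahead of it and the grasp point (between the pads) lies 2 mm behind it (bot.tcp_to_tips is the z of the fingertips in the tool frame, in m); z points along the fingers, y is the line along which they close (so a half turn about z gives the same grasp; the last joint's range is limited). The gripper opens to 85 mm and grips with 20 to 120 N. Pads are 22 mm wide; open, the fingers measure 114 mm over their backs; the gripper's body (76 mm by 85 mm) begins 54 mm behind the grasp point. The pads swing forward as they close: fully open they stand 13 mm farther back than shut.
Start: joints at [1.125, 0.353, 1.633, -0, 1.155, -0.002], TCP at [0.268, 0.564, 0.248] pointing down, gripper open.
Joint ranges: [-2.63, 2.63], [-0.92, 2.1], [0.06, 2.66], [-1.3, 4.44], [0, 2.69], [-3.02, 3.02]. Speed limits (rad/s): [2.22, 2.22, 2.79, 3.14, 3.14, 3.14].

INTERFACE

Orientations are given as a unit quaternion [x, y, z, w].
In Python, from workcell import bot, hand, kinematics, get_obs, vision, hand_in gives the robot as it stands. The module is installed in compiled form; this text tells all that it offers. Calls block until the motion is done:
- bot.reach(position, orientation): joint-space move of the TCP to a pose.
- bot.servo_line(position, ori=None, velocity=0.15): straight line of the TCP; ori=None keeps the orientation; velocity is the mean speed in m/s.
- bot.goto_joints(angles): joint-space move.
- hand.move_gripper(opening, strength=None): finger opening in m; strength is the grip in N (None keeps the last); returns when the fingers have stopped.
- bot.dwell(seconds).
- kinematics.solve_ik(position, orientation): joint angles nearest the present ones, or None.
- get_obs(): the state.
- vision.read_camera(name): name is "side" or "top" or "wrist"; returns a dict with "frame" (384x512x3 uint8, red, green, blue), "intrinsics" (3x3 intrinsics, pixels), "view" (4x4, takes a point from world to camera coordinates). Camera axes: x right, y down, z forward; pixel columns grow to the right and rows downward; lengths in m; the calibration is good to about 2 mm. The wrist camera is an equidistant fisheye: a pixel r from the principal point sees the ray r / f radians off the axis. A picture is of the moment at which its call begins. There is no depth.
A pose or a line that the arm cannot do raises bot.IKError and nothing moves.
- hand_in(): hands the job in; it is judged then, once.
The state is a dict: "time_s": time; "joint_pos": joint angles; "joint_vel": joint speeds; "joint_efforts": joint torques, N m; "position": TCP position; "orientation": TCP orientation; "wrist_force": force on the tool from outside, world axes, zero at the start; "ft_torque": the same for the moment, N m; "gripper_width": finger opening in m; "grip_force": force on a finger pad.
Only numpy, scipy, OpenCV 4.12 (cv2) and the standard library are available. Lean on these libraries where they do the work, as an engineer would, in place of code of your own. Each camera call takes 0.05 s, during which the arm holds its last target. There are 200 camera calls.

TASK

One of the three sealed power adapters on the bench mat has a part broken loose inside: lift them clear of the mat and shake them until you find the one that rattles. Set any sound one back down on the mat, flat and right way up, without dropping it, leave the other things on the bench alone, and finish while holding the rattling one out in front, level and still, beyond the far edge of the mat and at least 15 cm above the bench.

Things in the scene. Friction and masses are not known exactly. Their poses are not given: they have to be found in the camera images.
- adapter_left_center (a point): Centre, half-way up, of the leftmost (+y) of three alike sealed power adapters lying flat on the mat: black plastic brick 136 mm long (own x, within 0.6 rad of robot's forward), 58 wide (own y), 36 high (own z, up), grey rating plate on top, mains inlet at -x end, no cords. Centre 18 mm above the mat. Grip it from above across the 58 mm width; sides hard and straight.
- adapter_middle_center (a point): The same point of the middle adapter, same in look, size and axes. Each weighs 0.23 to 0.67 kg at random, so weight does not tell which one rattles. The rattling one (any of the three) has a loose 140 g block inside; in the other two nothing moves. With the case level and at rest, the moment at the tool differs by about 0.07 N m between the block at one end and at the other.
- adapter_right_center (a point): The same point of the rightmost (-y) adapter, same in look, size and axes. The loose block of the rattling one slides almost freely, up to 27 mm either way along own x (2 mm along own y). Brisk 60 mm strokes along x (mean 0.25 m/s or faster), or rocking an end down over 15 degrees, sends it across to knock on the end wall: felt at the tool as jolts of force and, once at rest, a shift of moment.
- mat_far_edge (a point): Middle of the far edge of the dark blue-green antistatic bench mat, on its top face, 3 mm above the bench. x points away from the robot, square to that edge, out over the bare bench beyond the mat; z up. The bench is clear for 100 mm beyond the edge; farther back stand instruments up to 190 mm high.
- mat: The same mat, fixed to the bench, 320 mm deep (x) by 600 mm wide (y) and 3 mm thick; origin at the centre of its underside on the bench top (z = 0), x away from the robot.
- breadboard: Bystander, to be left alone: white plug-in breadboard 54 x 83 x 9 mm lying on the mat's far strip. Origin at its underside.
- screwdriver: Bystander, to be left alone: 150 mm screwdriver, grey handle, lying crosswise on the mat's far strip. Origin at its underside.
- parts_box: Bystander, to be left alone: small flat clear parts box 45 x 65 x 20 mm at the left end of the mat's far strip. Origin at its underside.
- cutters: Bystander, to be left alone: side cutters with red grips lying on the bench to the left of the mat. Origin at its underside.
- dev_board: Bystander, to be left alone: small dark blue-green circuit board about 53 x 69 x 15 mm on the bench to the right of the mat. Origin at its underside.
- solder_reel: Bystander, to be left alone: reel of solder, 52 mm across and 37 mm high, on the bench left of the mat. Origin at its underside.
- screw_jar: Bystander, to be left alone: glass jar with black lid, 48 mm across and 55 mm high, on the bench right of the mat. Origin at its underside.
Things that resemble listed ones, but are neither listed nor needed, are in the scene too. What is shaped like the part that bears adapter_middle_center but pink or red is not meant.

How it is judged:
On the way, in this order (a step that is already met when the one before it is completed fails the run):
1. the rattling adapter, gripped and lifted clear of the mat, is moved so that its loose part slides to one end (((distance between core_c0 and adapter_left_center between 0.02 and 0.06 m and height (world z) of adapter_left_center above 0.06 m and contact force between adapter_left and the fingers above 0.5 N) or (distance between core_c0 and adapter_middle_center between 0.02 and 0.06 m and height (world z) of adapter_middle_center above 0.06 m and contact force between adapter_middle and the fingers above 0.5 N) or (distance between core_c0 and adapter_right_center between 0.02 and 0.06 m and height (world z) of adapter_right_center above 0.06 m and contact force between adapter_right and the fingers above 0.5 N))).
2. and, still in the fingers, its loose part slides back past the middle (((distance between core_c0 and adapter_left_center below 0.06 m and height (world z) of adapter_left_center above 0.06 m and contact force between adapter_left and the fingers above 0.5 N and distance between core_c0 and adapter_left_center below 0.014 m) or (distance between core_c0 and adapter_middle_center below 0.06 m and height (world z) of adapter_middle_center above 0.06 m and contact force between adapter_middle and the fingers above 0.5 N and distance between core_c0 and adapter_middle_center below 0.014 m) or (distance between core_c0 and adapter_right_center below 0.06 m and height (world z) of adapter_right_center above 0.06 m and contact force between adapter_right and the fingers above 0.5 N and distance between core_c0 and adapter_right_center below 0.014 m))).
3. and its loose part strikes an end again: it has been shaken to and fro (((distance between core_c0 and adapter_left_center between 0.02 and 0.06 m and height (world z) of adapter_left_center above 0.06 m and contact force between adapter_left and the fingers above 0.5 N) or (distance between core_c0 and adapter_middle_center between 0.02 and 0.06 m and height (world z) of adapter_middle_center above 0.06 m and contact force between adapter_middle and the fingers above 0.5 N) or (distance between core_c0 and adapter_right_center between 0.02 and 0.06 m and height (world z) of adapter_right_center above 0.06 m and contact force between adapter_right and the fingers above 0.5 N))).
At the end, for the whole second after the job is handed in: The adapter with the loose part is held in the fingers, centre past the mat's far edge and over 150 mm above the bench, within 0.25 rad of level, slower than 30 mm/s; the other two lie at rest on the mat, released, right way up, within 0.1 rad of flat (((distance between core_c0 and adapter_left_center below 0.06 m and contact force between adapter_left and the fingers above 0.5 N and x of adapter_left_center in the frame of mat_far_edge above 0 m and height (world z) of adapter_left_center above 0.15 m and angle between adapter_left_center's own z axis and vertical below 0.25 rad and linear speed of adapter_left below 0.03 m/s) or (distance between core_c0 and adapter_middle_center below 0.06 m and contact force between adapter_middle and the fingers above 0.5 N and x of adapter_middle_center in the frame of mat_far_edge above 0 m and height (world z) of adapter_middle_center above 0.15 m and angle between adapter_middle_center's own z axis and vertical below 0.25 rad and linear speed of adapter_middle below 0.03 m/s) or (distance between core_c0 and adapter_right_center below 0.06 m and contact force between adapter_right and the fingers above 0.5 N and x of adapter_right_center in the frame of mat_far_edge above 0 m and height (world z) of adapter_right_center above 0.15 m and angle between adapter_right_center's own z axis and vertical below 0.25 rad and linear speed of adapter_right below 0.03 m/s)) and (distance between core_c0 and adapter_left_center below 0.06 m or (height (world z) of adapter_left_center between 0.016 and 0.026 m and angle between adapter_left_center's own z axis and vertical below 0.1 rad and x of adapter_left_center in the frame of mat between -0.16 and 0.16 m and y of adapter_left_center in the frame of mat between -0.3 and 0.3 m and linear speed of adapter_left below 0.02 m/s and contact force between adapter_left and the fingers below 0.1 N)) and (distance between core_c0 and adapter_middle_center below 0.06 m or (height (world z) of adapter_middle_center between 0.016 and 0.026 m and angle between adapter_middle_center's own z axis and vertical below 0.1 rad and x of adapter_middle_center in the frame of mat between -0.16 and 0.16 m and y of adapter_middle_center in the frame of mat between -0.3 and 0.3 m and linear speed of adapter_middle below 0.02 m/s and contact force between adapter_middle and the fingers below 0.1 N)) and (distance between core_c0 and adapter_right_center below 0.06 m or (height (world z) of adapter_right_center between 0.016 and 0.026 m and angle between adapter_right_center's own z axis and vertical below 0.1 rad and x of adapter_right_center in the frame of mat between -0.16 and 0.16 m and y of adapter_right_center in the frame of mat between -0.3 and 0.3 m and linear speed of adapter_right below 0.02 m/s and contact force between adapter_right and the fingers below 0.1 N))); the arm keeps its last pose, push and grip.
It fails at once if an adapter is let go in mid-air, more than 35 mm above the mat ((height (world z) of adapter_left_center above 0.057 m and contact force between adapter_left and the fingers below 0.01 N) or (height (world z) of adapter_middle_center above 0.057 m and contact force between adapter_middle and the fingers below 0.01 N) or (height (world z) of adapter_right_center above 0.057 m and contact force between adapter_right and the fingers below 0.01 N)).
It fails at once if one of the other things on the bench is moved by more than 40 mm (distance of any of breadboard, screwdriver, parts_box, cutters, dev_board, solder_reel, screw_jar from where it was at the start of the episode above 0.04 m).
It also fails if it takes over 72 s, if anything falls off the work surface, if the arm or the gripper's body presses on something with over 40 N, if the wrist force passes 120 N, or if a joint passes its speed limit or range.

## Working session

There is one attempt and no reset: what is moved stays moved. The work goes in short steps, each a Python script; the robot and the scene stay as the last script left them, time stands still between calls to the robot, and variables do not carry over. Pictures are saved under pics/ and viewed, at most 10 in all, crops included, and the job is handed in when it is done.

```bash
mkdir -p pics
python3 - <<'E'
from workcell import bot,hand,kinematics,get_obs,vision
import cv2,numpy as np
o=get_obs();print({k:np.round(v,3) for k,v in o.items()})
for n in("top","side"):
    r=vision.read_camera(n);cv2.imwrite(f"pics/{n}0.png",r["frame"][:,:,::-1])
    print(n,np.round(r["intrinsics"],1).tolist(),np.round(r["view"],3).tolist())
E
```

```text
{'time_s': np.float64(0.0), 'joint_pos': array([ 1.125,  0.354,  1.634, -0.   ,  1.155, -0.002]), 'joint_vel': array([-0.   , -0.   ,  0.   , -0.001, -0.   , -0.   ]), 'joint_efforts': array([ 1.0000e-03, -6.0524e+01, -3.4208e+01, -0.0000e+00,  9.0000e-03,
        0.0000e+00]), 'position': array([0.268, 0.564, 0.248]), 'orientation': array([ 0.22 ,  0.975, -0.001, -0.   ]), 'wrist_force': array([ 0.167, -0.06 ,  0.553]), 'ft_torque': array([ 0.03 ,  0.027, -0.007]), 'grip_force': np.float64(0.0), 'gripper_width': np.float64(0.085)}
top [[382.1, 0.0, 253.6], [0.0, 382.1, 193.5], [0.0, 0.0, 1.0]] [[0.063, -0.998, 0.005, -0.026], [-0.978, -0.063, -0.201, 0.579], [0.201, 0.007, -0.98, 1.045], [0.0, 0.0, 0.0, 1.0]]
side [[430.0, 0.0, 255.8], [0.0, 430.0, 193.7], [0.0, 0.0, 1.0]] [[0.789, -0.614, 0.005, -0.442], [-0.423, -0.549, -0.721, 0.278], [0.446, 0.567, -0.693, 1.188], [0.0, 0.0, 0.0, 1.0]]
```

View pics/top0.png

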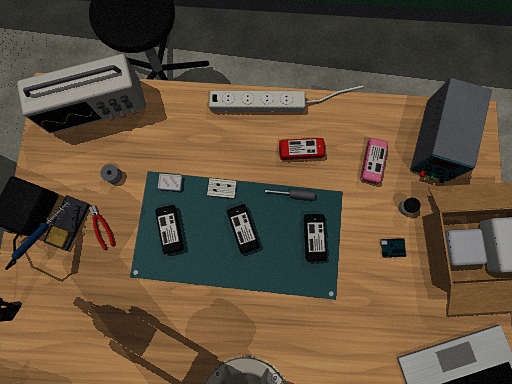

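View pics/side0.png

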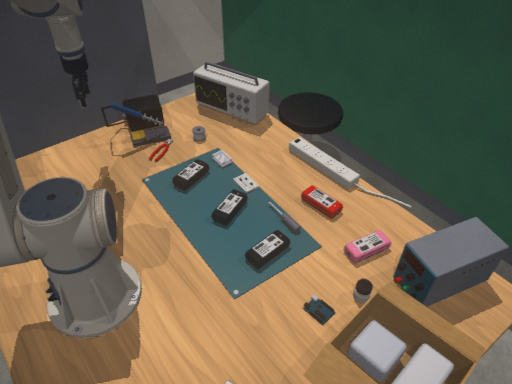

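The top view shows the three black adapters on the mat: left (169,230), middle (243,228) and right (316,238). The look-alikes are a red brick at (302,149) and a pink one at (375,160), both off the mat, so I choose the three black ones. Breadboard (221,188), screwdriver (292,194) and parts box (170,182) lie on the far strip of the mat. The side view agrees.

```bash
cat > see.py <<'E'
import cv2,numpy as np
from workcell import vision
def ray_plane(r,uv,z):
    K,V=r["intrinsics"],np.array(r["view"]);uv=np.atleast_2d(uv).astype(float)
    d=np.c_[(uv-[K[0][2],K[1][2]])/K[0][0],np.ones(len(uv))]@V[:3,:3]
    c=-V[:3,:3].T@V[:3,3]
    return c+d*((z-c[2])/d[:,2])[:,None]
def adapters(r):
    f=r["frame"];hsv=cv2.cvtColor(f,cv2.COLOR_RGB2HSV)
    teal=cv2.inRange(hsv,(80,80,35),(105,255,140))
    teal=cv2.morphologyEx(teal,cv2.MORPH_OPEN,np.ones((3,3)))
    cs=max(cv2.findContours(teal,0,2)[0],key=cv2.contourArea)
    hull=cv2.convexHull(cs);m=np.zeros_like(teal);cv2.drawContours(m,[hull],0,255,-1)
    dark=cv2.inRange(hsv.astype(np.uint8),(0,0,0),(180,255,38))&m
    dark=cv2.morphologyEx(dark,cv2.MORPH_CLOSE,np.ones((3,3)))
    dark=cv2.morphologyEx(dark,cv2.MORPH_OPEN,np.ones((3,3)))
    out=[c for c in cv2.findContours(dark,0,2)[0] if cv2.contourArea(c)>400]
    return hull,out
E
python3 - <<'E'
from see import *
r=vision.read_camera("top");hull,cs=adapters(r)
V=r["view"];print("cam",-V[:3,:3].T@V[:3,3])
q=cv2.approxPolyDP(hull,8,True)[:,0];print("mat",q.tolist(),ray_plane(r,q,.003).round(3).tolist())
im=r["frame"][:,:,::-1].copy()
for c in sorted(cs,key=lambda c:c[:,0,0].mean()):
    rc=cv2.minAreaRect(c);p=ray_plane(r,rc[0],.021)[0]
    b=ray_plane(r,cv2.boxPoints(rc),.021)[:,:2]
    e=[b[1]-b[0],b[2]-b[1]];L=max(e,key=np.linalg.norm);L=L*np.sign(L[0])
    print(np.round(rc[0],1),p.round(3),"sizes",[round(np.linalg.norm(x),3) for x in e],"yaw",np.arctan2(L[1],L[0]).round(3))
    cv2.drawContours(im,[np.int32(cv2.boxPoints(rc))],0,(0,255,255),1)
cv2.drawContours(im,[hull],0,(0,0,255),1)
cv2.imwrite("pics/crop1.png",cv2.resize(im[160:310,120:350],None,fx=3.4,fy=3.4,interpolation=cv2.INTER_NEAREST))
E
```

```text
cam [0.35739153 0.00289022 1.14031544]
mat [[148, 172], [341, 192], [335, 292], [131, 276]] [[0.637, 0.339, 0.003], [0.613, -0.254, 0.003], [0.316, -0.241, 0.003], [0.324, 0.352, 0.003]]
[171.2 230.1] [0.463 0.246 0.021] sizes [np.float64(0.076), np.float64(0.149)] yaw 0.278
[244.3 229.4] [0.478 0.032 0.021] sizes [np.float64(0.068), np.float64(0.148)] yaw 0.383
[315.5 238.1] [ 0.466 -0.178  0.021] sizes [np.float64(0.069), np.float64(0.144)] yaw 0.087
```

View pics/crop1.png

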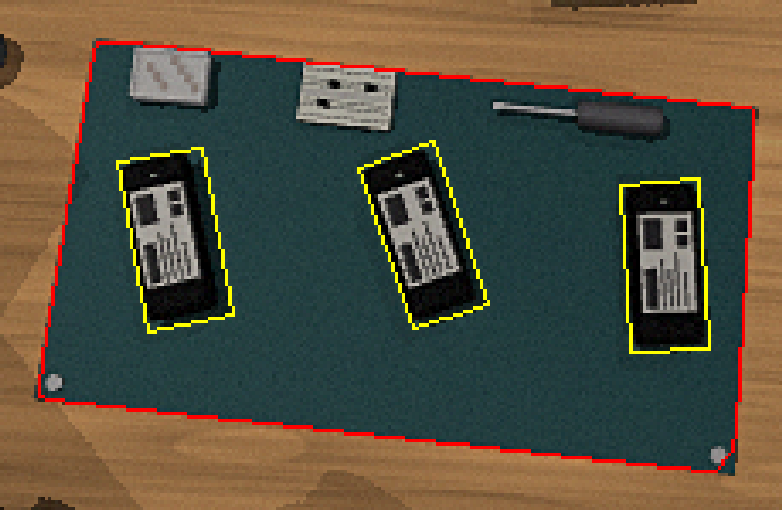

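The crop confirms three black bricks with grey plates. Their boxes are widened to the right by shadow, so I will refine on the plates with the wrist camera from a hover.

```bash
cat > act.py <<'E'
import numpy as np,cv2
from scipy.spatial.transform import Rotation as R
from workcell import bot,hand,get_obs,vision
def ori(yaw,pitch=0):
    return (R.from_euler('z',yaw)*R.from_euler('y',pitch)*R.from_euler('x',np.pi)).as_quat()
def wrist_rays(r,uv):
    K=np.array(r["intrinsics"],float);V=np.array(r["view"])
    p=cv2.fisheye.undistortPoints(np.float64(uv).reshape(-1,1,2),K,np.zeros(4))[:,0]
    return -V[:3,:3].T@V[:3,3],np.c_[p,np.ones(len(p))]@V[:3,:3]
def plate(r,guess,z=.039):
    """plate rectangle (centre, yaw) of the bright blob nearest guess, on plane z"""
    hsv=cv2.cvtColor(r["frame"],cv2.COLOR_RGB2HSV)
    m=cv2.morphologyEx(cv2.inRange(hsv,(0,0,90),(180,60,255)),cv2.MORPH_CLOSE,np.ones((13,13)))
    best=None
    for c in cv2.findContours(m,0,2)[0]:
        if cv2.contourArea(c)<300: continue
        o,d=wrist_rays(r,c[:,0])
        if (d[:,2]>-.1).any(): continue
        w=(o+d*((z-o[2])/d[:,2])[:,None])[:,:2]
        rc=cv2.minAreaRect(np.float32(w*1000));e=np.linalg.norm(np.array(rc[0])/1000-guess[:2])
        if best is None or e<best[0]:
            b=cv2.boxPoints(rc);L=max(b[1]-b[0],b[2]-b[1],key=np.linalg.norm);L=L*np.sign(L[0])
            best=(e,np.array(rc[0])/1000,np.arctan2(L[1],L[0]),sorted(rc[1]))
    return best
def moment(yaw,n=6):
    t=[];f=[]
    for _ in range(n):
        bot.dwell(.04);o=get_obs();t.append(o["ft_torque"]);f.append(o["wrist_force"])
    t=np.mean(t,0);f=np.mean(f,0)
    return round(float(t@[-np.sin(yaw),np.cos(yaw),0]),4),f.round(2).tolist()
def rock(p,yaw,a=.35):
    for k in (a,-a,a,-a):
        bot.reach(p,ori(yaw,k));bot.dwell(.35);mt=moment(yaw,2)
        bot.reach(p,ori(yaw));bot.dwell(.25);print("rock",k,"tilted",mt[0],"level",moment(yaw))
def state(s):
    o=get_obs();print(s,o["time_s"].round(2),o["position"].round(4),"w",o["gripper_width"].round(4),"grip",o["grip_force"].round(1),"F",o["wrist_force"].round(2))
def pick(x,y,yaw,z=.024,up=.16):
    bot.reach([x,y,.12],ori(yaw));bot.servo_line([x,y,z],velocity=.15);state("down")
    hand.move_gripper(.045,strength=90);state("grip")
    bot.servo_line([x,y,up],velocity=.15);state("up")
def place(x,y,yaw,z=.0245):
    bot.servo_line([x,y,.05],ori(yaw),velocity=.2);bot.servo_line([x,y,z],velocity=.04);state("set")
    hand.move_gripper(.085);bot.servo_line([x,y,.15],velocity=.2);state("released")
E
python3 - <<'E'
from act import *
g=[.463,.250];yaw=.25
bot.reach([*g,.24],ori(yaw));r=vision.read_camera("wrist")
cv2.imwrite("pics/w1.png",r["frame"][:,:,::-1]);print(plate(r,g));state("hover")
print(get_obs()["joint_pos"].round(2),r["intrinsics"].round(1).tolist())
E
```

```text
(np.float64(0.007473006213670574), array([0.46940683, 0.25384686]), np.float32(0.29040772), [47.79352951049805, 97.24697875976562])Traceback (most recent call last):
  File "<stdin>", line 4, in <module>
  File "act.py", line 36, in state
    o=get_obs();print(s,o["time_s"].round(2),o["position"].round(4),"w",o["gripper_width"].round(4),"grip",o["grip_force"].round(1),"F",o["wrist_force"].round(2))
                        ^^^^^^^^^^^^^^^^^
AttributeError: 'float' object has no attribute 'round'
```

View pics/w1.png

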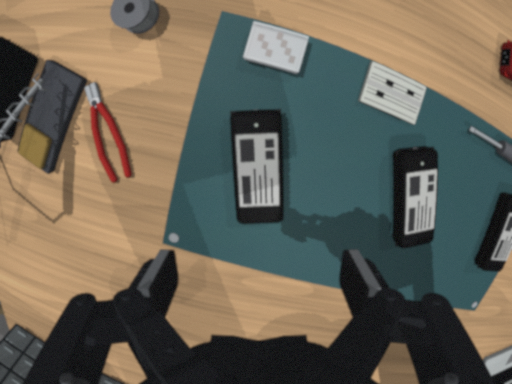

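The wrist view shows the left adapter at (257,166), with its plate and top dot centred on the case. The middle one is at (416,197) and the right one at (498,232). The estimate (0.469, 0.254, yaw 0.29) agrees with the top view. I'll pick the left one and rock it.

```bash
sed -i 's/o\["time_s"\].round(2)/round(float(o["time_s"]),2)/' act.py
python3 - <<'E'
from act import *
x,y,yaw=.468,.254,.29
state("start");pick(x,y,yaw)
if get_obs()["gripper_width"]>.05:
    bot.dwell(.2);print("level",moment(yaw));rock([x,y,.16],yaw)
    state("end")
    cv2.imwrite("pics/s1.png",vision.read_camera("side")["frame"][40:240,100:360,::-1])
E
```

```text
Traceback (most recent call last):
  File "act.py", line 36, in state
    o=get_obs();print(s,round(float(o["time_s"]),2),o["position"].round(4),"w",o["gripper_width"].round(4),"grip",o["grip_force"].round(1),"F",o["wrist_force"].round(2))
                                                                               ^^^^^^^^^^^^^^^^^^^^^^^^
AttributeError: 'float' object has no attribute 'round'
```

```bash
sed -i 's/o\["gripper_width"\].round(4)/round(float(o["gripper_width"]),4)/;s/o\["grip_force"\].round(1)/round(float(o["grip_force"]),1)/' act.py
python3 - <<'E'
from act import *
x,y,yaw=.468,.254,.29
state("start");pick(x,y,yaw)
if get_obs()["gripper_width"]>.05:
    bot.dwell(.2);print("level",moment(yaw));rock([x,y,.16],yaw)
    state("end")
    cv2.imwrite("pics/s1.png",vision.read_camera("side")["frame"][40:240,100:360,::-1])
E
```

```text
start 1.79 [0.4629 0.2506 0.24  ] w 0.0857 grip 0.0 F [-0.48  0.09  0.37]
down 3.13 [0.4689 0.2545 0.0251] w 0.0855 grip 0.0 F [-0.57  0.08 -0.26]
grip 3.51 [0.4687 0.2542 0.0254] w 0.0563 grip 96.0 F [-2.01 -1.7  11.25]
up 4.57 [0.4673 0.2536 0.1591] w 0.0567 grip 96.4 F [ 0.32  0.23 -5.02]
level (-0.0106, [-0.38, 0.37, -5.14])
rock 0.35 tilted -0.3146 level (0.006, [0.06, 0.35, -5.5])
rock -0.35 tilted 0.408 level (-0.071, [-0.02, -0.06, -5.33])
rock 0.35 tilted -0.347 level (0.0289, [0.17, 0.02, -5.41])
rock -0.35 tilted 0.3812 level (-0.0633, [0.08, 0.04, -5.4])
end 12.62 [0.4678 0.254  0.1601] w 0.0566 grip 97.6 F [ 0.22 -0.78 -5.59]
```

Run:
```python
from act import *
x,y,yaw=.468,.254,.29
p=np.array([x,y,.16]);ax=np.array([np.cos(yaw),np.sin(yaw),0]);yv=[-np.sin(yaw),np.cos(yaw),0]
def lev(s):
    t=[]
    for _ in range(20): bot.dwell(.03);t.append(get_obs()["ft_torque"]@yv)
    px=R.from_quat(get_obs()["orientation"]).as_matrix()[:,2]@ax
    print(s,np.mean(t).round(4),"sd",np.std(t).round(4),"tilt",px.round(4))
for k in (.35,-.35):
    bot.reach(p,ori(yaw,k));bot.dwell(.3);bot.reach(p,ori(yaw));bot.dwell(.4);lev(k)
for k in (.06,0,.06,0):
    bot.servo_line(p+ax*k,velocity=.3);bot.dwell(.3);lev(f"stroke {k}")
state("end")
```

```text
0.35 0.0115 sd 0.1432 tilt 0.0001
-0.35 -0.0528 sd 0.0255 tilt 0.0
stroke 0.06 0.003 sd 0.1524 tilt -0.0
stroke 0 -0.0671 sd 0.0169 tilt 0.0
stroke 0.06 0.0042 sd 0.036 tilt -0.0
stroke 0 -0.0736 sd 0.0252 tilt -0.0001
end 22.6 [0.468 0.254 0.16 ] w 0.0562 grip 97.8 F [-0.91 -0.13 -5.76]
```

View pics/s1.png

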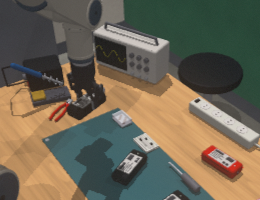

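The left adapter's rest moment shifts by 0.07 N m, with the right sign, in every rock and stroke. With a weight of about 5.5 N, it is the rattling one. The side crop shows it still gripped near (85,98), with the others untouched. Next I carry it out past the far edge.

```bash
python3 - <<'E'
from act import *
x,y,yaw=.468,.254,.29
bot.servo_line([x,y,.27],ori(yaw),velocity=.15)
bot.servo_line([.685,.12,.27],ori(yaw),velocity=.15);bot.dwell(1);state("out")
for n in("side","top"): cv2.imwrite(f"pics/f_{n}.png",vision.read_camera(n)["frame"][:,:,::-1])
E
python3 -c "
import cv2,numpy as np
cv2.imwrite('pics/f.png',np.hstack([cv2.resize(cv2.imread(f'pics/f_{n}.png'),(400,300)) for n in('side','top')]))"
```

```text
out 26.33 [0.685 0.12  0.27 ] w 0.0567 grip 97.7 F [ 0.29 -0.11 -4.92]
```

View pics/f.png

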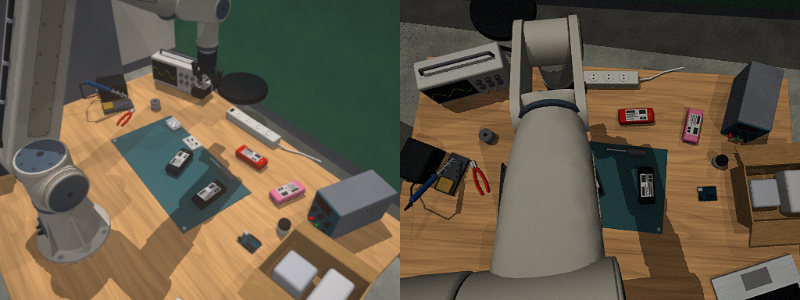

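The robot holds the adapter past the edge, at about (208,85) in the side half. The other two and all the bystanders are where they were. I'll check in one close crop that it is level.

```bash
python3 -c "
import cv2
cv2.imwrite('pics/fc.png',cv2.resize(cv2.imread('pics/f_side.png')[60:150,200:320],None,fx=5,fy=5))"
```

```text
(no output)
```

View pics/fc.png

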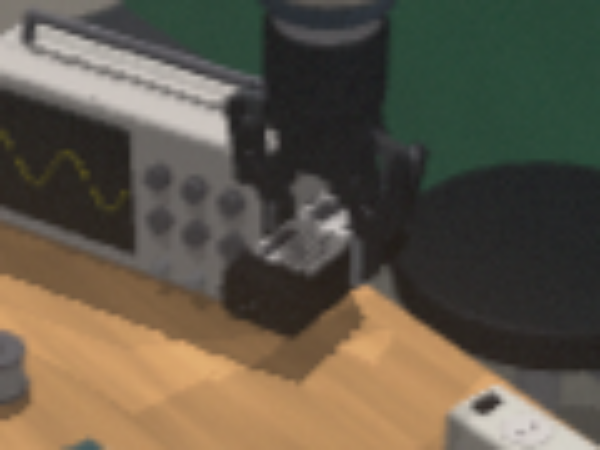

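The crop shows the adapter level between the fingers at (300,270), with no sign of slip and clear of the instruments.

```bash
python3 -c "
from workcell import hand_in
print(hand_in())"
```

```text
the job is handed in; nothing more can be done
None
```

I identified the left adapter as the rattling one (about 0.07 N m moment shift on every rock and stroke) and handed in at about 26 s with it held level and still, about 6 cm past the mat's far edge and 27 cm up; I never touched the other two adapters or the bystanders, and the hand-in returned no verdict.

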